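# Hang a tray carrier behind the lip of a loading rail and lock it in

### The job

Hang the hooked tray carrier on the rail stand: pass its over-arm over the rail's front lip from the robot's side, keeping the tray level, and lower it gently until the cross-bar sits fully down on the channel floor between the two stops. Then let go of it and slide the keeper (the plate with the upright knob) all the way to the right, over the end of the cross-bar, so that the carrier cannot jump out. Leave the brush, pen and tape where they are.

Things in the scene. Friction and masses are not known exactly. Their poses are not given: they have to be found in the camera images.
- carrier: Hooked steel tray carrier, 0.2 to 0.4 kg. Origin: tray's underside, below the cross-bar; z up, stands upright. Tray: x -40 to +50, y +-87, 21 mm high. Strap (26 mm wide) rises at x -29 to -24 to z 155, on the robot's side of the rail when hung; over-arm (20 wide, z 147-155) runs from it in +x to x = 7; neck under it at x = 0 bears the cross-bar. Centre of mass within 3 mm of x = y = 0.
- carrier_bar (a point): Middle of the underside of the cross-bar (10 mm in x, 120 mm in y, 10 mm high; underside 125 mm above the tray's underside). Its neck is 8 mm in x, 20 mm in y. Between strap and cross-bar a 19 mm wide gap takes the rail's lip. Axes as the carrier.
- carrier_grip (a point): Point on the middle line of the black grip tab, where the TCP goes: 181 mm above the tray's underside, 56 mm above the cross-bar's underside. The tab (14 mm in x, 24 mm in y) stands on the over-arm straight above the cross-bar, from 26 mm below to 18 mm above this point. Axes as the carrier.
- rail: Fixed rail stand. Origin: middle of its base's underside; x away from the robot across the channel, y along it to the left, z up. Base 80 x 300 x 6 mm, posts (26 mm in x, 14 in y) at y = +-132 mm, on them a steel channel 300 mm long, underside at z = 161 mm. Between the posts the space below is free for the tray, which hangs 40 mm over the worktop when seated.
- rail_seat (a point): Middle of the bay on the channel floor (165 mm above the worktop), where carrier_bar belongs; axes as the rail. Channel inside x = +-10 mm. Front anti-jump lip (x -14 to -10) stands 14 mm over the floor, back wall (x 10 to 14) 24 mm. Stops 12 mm high bound the bay at y = +-72 mm: the cross-bar has 12 mm play each way. Behind the stand, beyond x = 0.62, is a tall sealing machine.
- keeper (a joint): Slide of the black keeper plate on the rail, m: 0 = open (to the left, rail's +y), 0.060 = fully closed at its end stop (to the right, -y). Starts at 0 to 0.015; stays where left; moves at about 1.5 to 2 N. Plate 15 to 19 mm over the channel floor; its right edge is 92 mm left of the bay's middle when open, 32 mm when closed.
- keeper_knob (a point): Middle of the top of the keeper's upright knob, 64 mm over the channel floor: post 14 mm across from 19 mm over the floor, cap 17 mm across from 52 to 64 mm. 135 mm left of the bay's middle when open, 75 mm when closed. Axes as the rail.
- brush: Bystander: nail brush 30 x 86 x 22 mm, lying on the worktop; origin at its underside.
- pen: Bystander: marker pen 17 x 135 x 16 mm, lying; origin at its underside.
- tape: Bystander: roll of indicator tape, 96 mm across, 25 mm high, lying flat; origin at its underside.

How it is judged:
By the outcome, as a careful person would: the job done as asked, in the order asked, and still so for the second after the job is handed in, with the robot touching nothing.
It also fails if it takes over 58 s, if anything falls off the work surface, if the arm or the gripper's body presses on something with over 40 N, if the wrist force passes 120 N, or if a joint passes its speed limit or range.

### The arm

A 7-joint arm with a two-finger parallel gripper is mounted at the origin on a cart in front of the work surface, level with it; the furniture and walls round the work are solid. World frame = base frame: x ahead of the robot, y to its left, z up, the work surface at z = 0. Lengths are in m, angles in rad, forces in N, time in s.
With the tool pointing down it reaches from about 0.425 to 0.925 m from the base axis. Payload 6.8 kg.
Tool frame: the origin (TCP) lies between the finger pads, 19 mm behind the fingertips; this is the grasp point; z points along the fingers, y is the line along which they close (so a half turn about z gives the same grasp; the last joint's range is limited). The gripper opens to 85 mm and grips with 20 to 120 N. Pads are 22 mm wide; open, the fingers measure 114 mm over their backs; the gripper's body (76 mm by 85 mm) begins 54 mm behind the grasp point. The pads swing forward as they close: fully open they stand 13 mm farther back than shut.
Start: joints at [-1.279, 0.477, 0.022, 1.555, -0.011, 1.109, -0.083], TCP at [0.263, 0.622, 0.25] pointing down, gripper open.
Joint ranges: [-2.96, 2.96], [-0.34, 2.1], [-1.41, 1.46], [0.24, 2.44], [-1.37, 4.51], [0.17, 1.92], [-2.96, 2.96]. Speed limits (rad/s): [2.39, 2.39, 3.14, 3.14, 3.14, 3.14, 3.14].

### API

Orientations are given as a unit quaternion [w, x, y, z].
In Python, from station import bot gives the robot as it stands. The module is installed in compiled form; this text tells all that it offers.
- The arm moves only by the shell command python3 -m jog 'ROWS' [OPENING] [FORCE]. ROWS is JSON, a list of rows, each a list of 4 numbers: the shift along the tool's x, y, z in cm, then the turn about the tool's z in rad. In form: [[x, y, z, spin], ...]. A call has 1 to 20 rows; each row is the pose to reach, as a shift and turn from the pose commanded when the call began, along the tool's axes at that moment; what a row does not reach only later rows make up. A row lasts 1/12 s, in which the tool goes at most 41.7 mm and 7.16 degrees, less where a joint would pass 70% of its speed; a pose out of reach is approached as far as the arm can. A call with a gripper value outside its range is refused whole. OPENING is the closure, from -1 (fully open) to 1 (shut), set as the call begins (- or left out, the last holds). The fingers move at their own pace and stop on an object; FORCE is the grip in N (left out, the last holds). Time passes only in rows, so rows that repeat a pose let the fingers close. It gives the time, the measured TCP pose, the force, the opening and the grip force at its end, in the units of the state.
- bot.get_obs(): the state, without advancing time (a new reading comes with each control period).
- bot.read_camera(name): name is "scene" or "top" or "wrist"; returns a dict with "pixels" (384x512x3 uint8, red, green, blue), "depth" (384x512 float32, m along the optical axis (not along the pixel's ray), 0 where there is no reading), "fovy" (degrees; the focal length in pixels is half the picture's height over the tangent of half this angle, whatever the lens; pixels are square), "cx", "cy" (the principal point, pixels), "pose" (4x4, takes a point from camera to world coordinates). Camera axes: x right, y down, z forward; pixel columns grow to the right and rows downward; lengths in m; the calibration is good to about 2 mm. A picture is of the moment at which its call begins.
- bot.hand_in(): hands the job in; it is judged then, once.
The state is a dict: "t": time; "q": joint angles; "joint_vel": joint speeds; "joint_torque": joint torques, N m; "eef_pos": TCP position; "tool_rot": TCP orientation; "contact_force": force on the tool from outside, world axes, zero at the start; "torque": the same for the moment, N m; "gripper_width": opening from 0.0 (shut) to 1.0 (fully open); "grasp_force": force on a finger pad.
Only numpy, scipy, OpenCV 4.12 (cv2) and the standard library are available. Lean on these libraries where they do the work, as an engineer would, in place of code of your own. Each camera call takes 0.05 s, during which the arm holds its last target. There are 200 camera calls.

## Working session

There is one attempt and no reset: what is moved stays moved. The work goes in short steps, Python scripts to look and compute and a shell command to move; the robot and the scene stay as the last step left them, time stands still between calls to the robot, and variables do not carry over. Pictures are saved under pics/ and viewed, at most 10 in all, crops included, and the job is handed in when it is done.

```bash
mkdir -p pics; cat > h.py <<'E'
import numpy as np, cv2
from station import bot
def cam(n,save=None):
    c=bot.read_camera(n); im=c["pixels"]
    if save: cv2.imwrite(f"pics/{save}.png",cv2.cvtColor(im,cv2.COLOR_RGB2BGR))
    c["f"]=im.shape[0]/2/np.tan(np.radians(c["fovy"])/2)
    return c
def cloud(c):
    h,w=c["depth"].shape; v,u=np.mgrid[:h,:w]; d=c["depth"]
    P=np.stack([(u-c["cx"])/c["f"]*d,(v-c["cy"])/c["f"]*d,d],-1)
    W=P@c["pose"][:3,:3].T+c["pose"][:3,3]; W[d==0]=np.nan
    return W
def state():
    s=bot.get_obs()
    for k in("t","q","eef_pos","tool_rot","contact_force","gripper_width","grasp_force"): print(k,np.round(s[k],4))
    return s
E
python3 - <<'E'
from h import *
state()
for n in("scene","top"):
    c=cam(n,n); print(n,c["f"],c["cx"],c["cy"],np.round(c["pose"],3).tolist()); np.savez(n,W=cloud(c),im=c["pixels"])
a=[cv2.imread(f"pics/{n}.png") for n in("scene","top")]
E
```

```text
t 0.0
q [-1.2791  0.4778  0.0224  1.5565 -0.0115  1.1093 -0.0831]
eef_pos [0.2625 0.6213 0.249 ]
tool_rot [-1.000e-04  1.986e-01  9.801e-01 -9.000e-04]
contact_force [0.0956 0.6085 1.0431]
gripper_width 0.9998
grasp_force 0.0
scene 476.88000095026166 261.7028508556613 198.68753687922688 [[0.666, -0.574, 0.476, -0.085], [-0.746, -0.497, 0.444, -0.349], [-0.018, -0.651, -0.759, 1.07], [0.0, 0.0, 0.0, 1.0]]
top 468.8561001175713 259.82228606152097 194.77910232238443 [[-0.013, -0.994, 0.111, 0.366], [-1.0, 0.013, -0.003, 0.19], [0.002, -0.111, -0.994, 1.267], [0.0, 0.0, 0.0, 1.0]]
```

View pics/scene.png

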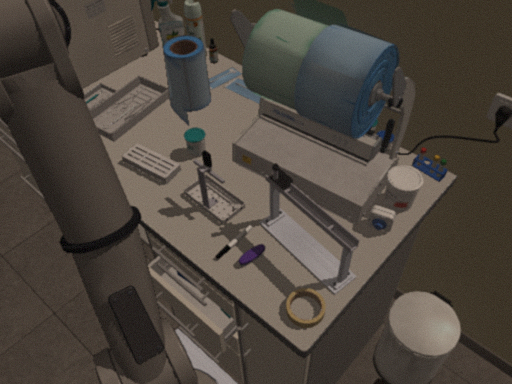

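View pics/top.png

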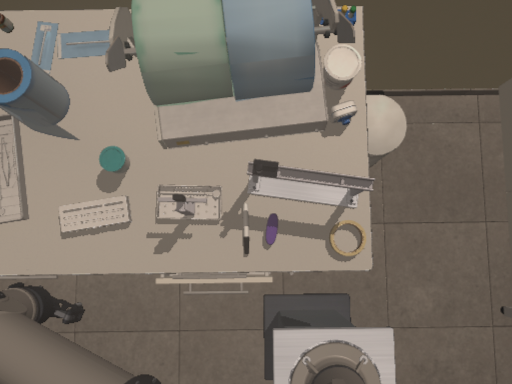

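The scene view shows the carrier (tab near 207,158), the rail (channel from 275,180 to 350,240, keeper at its left end near 280,175), the pen, purple brush and tape. The top view shows the tab at (179,198), the tray at (188,207), the channel from (250,168) to (372,184) and the keeper at (265,168). Next I'll measure these.

```bash
python3 - <<'E'
from h import *
for n,tb,rb in(("top",(150,170,225,235),(235,150,380,215)),("scene",(180,140,250,225),(255,155,365,295))):
    D=np.load(n+".npz"); W=D["W"]; im=D["im"].astype(int)
    def box(b): 
        x0,y0,x1,y1=b; return W[y0:y1,x0:x1].reshape(-1,3), im[y0:y1,x0:x1].reshape(-1,3)
    P,C=box(tb)
    print(n,"z hist carrier",np.histogram(P[:,2],np.arange(-.02,.24,.02))[0])
    for lo,hi in((.19,.21),(.14,.165),(.012,.03),(.16,.21)):
        m=(P[:,2]>lo)&(P[:,2]<hi)
        if m.sum()>2:
            Q=P[m]; r=cv2.minAreaRect((Q[:,:2]*1000).astype(np.float32)); print(lo,m.sum(),Q.mean(0).round(4),Q.min(0).round(3),Q.max(0).round(3),np.round(r[0],1),np.round(r[1],1),round(r[2],1))
    P,C=box(rb)
    print("rail hist",np.histogram(P[:,2],np.arange(-.02,.26,.02))[0])
    for lo,hi in((.155,.2),(.183,.2),(.21,.24),(.003,.012)):
        m=(P[:,2]>lo)&(P[:,2]<hi)
        if m.sum()>2:
            Q=P[m]; r=cv2.minAreaRect((Q[:,:2]*1000).astype(np.float32)); print(lo,m.sum(),Q.mean(0).round(4),Q.min(0).round(3),Q.max(0).round(3),np.round(r[0],1),np.round(r[1],1),round(r[2],1))
E
python3 - <<'E'
import cv2,numpy as np
a=cv2.imread('pics/scene.png')[140:300,180:370]; b=cv2.imread('pics/top.png')[140:260,145:385]
a=cv2.resize(a,None,fx=3,fy=3,interpolation=2); b=cv2.resize(b,None,fx=3.3,fy=3.3,interpolation=2)
cv2.imwrite('pics/ca.png',a); cv2.imwrite('pics/cb.png',b)
E
```

```text
top z hist carrier [2857 1544   69    2   11    7    6  176   94   11   67    6]
0.19 62 [0.4839 0.3759 0.1966] [0.478 0.365 0.192] [0.49  0.388 0.201] [484.  376.6] [11.9 23.1] 0.5
0.14 96 [0.4672 0.376  0.1532] [0.456 0.354 0.141] [0.486 0.388 0.163] [470.6 371.2] [31.2 31.2] 85.5
0.012 275 [0.4884 0.3728 0.018 ] [0.442 0.289 0.012] [0.536 0.464 0.03 ] [489.4 376.5] [173.4  91.5] 87.9
0.16 84 [0.4831 0.3743 0.1917] [0.477 0.363 0.163] [0.49  0.388 0.201] [483.4 375.5] [13.5 25.2] 1.6
rail hist [3773 3117   22   18   17   16   16    9   42 1138  545    6   46    0]
0.155 1725 [0.5324 0.0689 0.1737] [ 0.496 -0.082  0.157] [0.57  0.216 0.2  ] [534.   67.1] [299.9  34.6] 81.4
0.183 414 [0.5466 0.1094 0.1896] [ 0.52  -0.08   0.183] [0.57  0.213 0.2  ] [533.  68.] [296.4  34.1] 80.7
0.21 47 [0.5455 0.1891 0.2268] [0.537 0.181 0.216] [0.554 0.196 0.231] [545.5 189.4] [15.7 14.5] 34.7
0.003 1549 [0.5179 0.0703 0.0057] [ 0.451 -0.112  0.003] [0.631 0.25  0.012] [541.1  68.7] [362.4 176.1] 89.4
scene z hist carrier [1300 3331  324  201  228  122   34  163  105   46   59   15]
0.19 52 [0.4815
[... 207 characters left out ...]
0.4013 0.0193] [0.438 0.29  0.012] [0.648 0.585 0.03 ] [547.1 437.1] [298.2 207. ] 87.2
0.16 120 [0.4802 0.3745 0.1851] [0.474 0.364 0.161] [0.491 0.39  0.202] [481.8 376.8] [26.4 16.6] 86.6
rail hist [2084 6270  718  572  884 2612  172   89   48 1157  615   41   43    0]
0.155 1780 [0.5287 0.059  0.1762] [ 0.493 -0.081  0.155] [0.57 0.22 0.2 ] [530.2  69.5] [301.9  37.1] 80.4
0.183 475 [0.541  0.0982 0.1891] [ 0.498 -0.08   0.183] [0.57  0.217 0.2  ] [532.4  69.8] [300.   35.7] 81.1
0.21 53 [0.5424 0.1886 0.2253] [0.535 0.181 0.211] [0.553 0.198 0.232] [544.3 189.3] [16.1 15.6] 11.5
0.003 3179 [0.5281 0.0725 0.0064] [ 0.337 -0.112  0.003] [0.718 0.36  0.012] [592.9 103.1] [426.6 306.1] 42.3
```

View pics/cb.png

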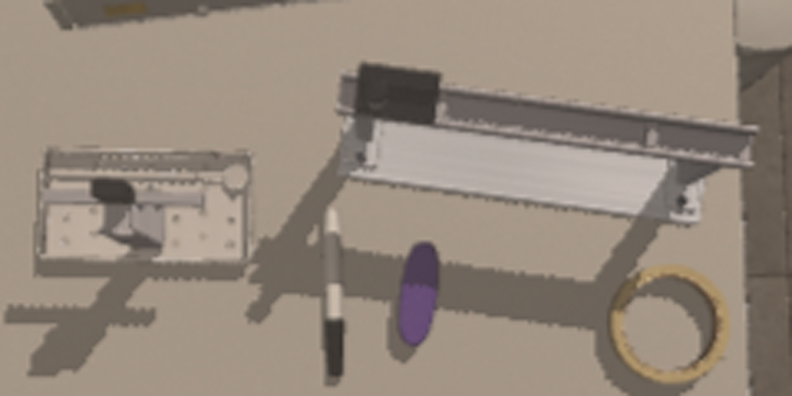

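The enlarged top view shows the carrier tray nearly square to the world. The rail is yawed about -8°, and the stop is visible at crop (650,133). I'll refine the yaws and the bay's middle with line fits.

```bash
python3 - <<'E'
from h import *
def fit(Q,t):
    # robust line x=a*y+b
    l=cv2.fitLine((Q[:,:2]*1000).astype(np.float32),cv2.DIST_HUBER,0,.5,.01).ravel(); v=l[:2]*np.sign(l[1]); p=l[2:]
    yaw=np.degrees(np.arctan2(-v[0],v[1])); print("  ",t,len(Q),"yaw",yaw.round(2),"x at mean y",p.round(1),"res",np.std((Q[:,:2]*1000-p)@[v[1],-v[0]]).round(2),"y range",(Q[:,1].min()*1000).round(),(Q[:,1].max()*1000).round()); return v,p
for n in("top","scene"):
    D=np.load(n+".npz"); W=D["W"].reshape(-1,3); im=D["im"].reshape(-1,3).astype(int); x,y,z=W.T
    print(n)
    R=(x>.48)&(x<.59)&(y>-.1)&(y<.23)
    m=R&(z>.183)&(z<.194)&(y<.10)
    fit(W[m],"backwall top")
    c=R&(z>.155)&(z<.2); v,p=fit(W[c],"channel all")
    v=np.array([np.sin(np.radians(8.5)),np.cos(np.radians(8.5))]); u=np.array([v[1],-v[0]])
    for lo,hi in((.155,.162),(.162,.168),(.168,.174),(.174,.178),(.178,.182),(.183,.194)):
        Q=W[R&(z>lo)&(z<hi)]; s=Q[:,:2]*1000@v; q=Q[:,:2]*1000@u
        print("   z",lo,len(Q),"u pct",np.percentile(q,[2,10,50,90,98]).round(1),"s",s.min().round(1),s.max().round(1))
    K=R&(z>.205)&(z<.24); print("   knob uv",np.c_[W[K][:,:2]*1000@u,W[K][:,:2]*1000@v].mean(0).round(1),W[K].mean(0).round(4))
    C=(x>.42)&(x<.56)&(y>.26)&(y<.48)
    Q=W[C&(z>.118)&(z<.143)]; 
    print("   bar",len(Q)); fit(Q,"crossbar")
    Q=W[C&(z>.19)&(z<.21)]; print("   tab", np.percentile(Q,[3,50,97],axis=0).round(4).tolist())
    Q=W[C&(z>.012)&(z<.03)]; h=cv2.minAreaRect((Q[:,:2]*1000).astype(np.float32)); print("   tray",h)
E
```

```text
top
   backwall top 152 yaw -8.62 x at mean y [534.2   9.7] res 1.27 y range -80.0 99.0
   channel all 1725 yaw -9.07 x at mean y [532.6  64.6] res 9.31 y range -82.0 216.0
   z 0.155 198 u pct [501.7 508.4 516.2 523.7 525.8] s -4.7 295.0
   z 0.162 585 u pct [501.3 507.8 516.3 524.4 525.6] s -3.8 295.2
   z 0.168 129 u pct [501.  501.4 510.7 525.7 526. ] s -1.4 289.2
   z 0.174 190 u pct [501.4 501.7 504.5 525.2 525.8] s -2.9 293.3
   z 0.178 163 u pct [501.2 501.9 506.6 525.3 525.7] s 0.3 293.8
   z 0.183 296 u pct [502.4 507.2 526.1 528.7 531.1] s -2.3 294.0
   knob uv [511.4 267.6] [0.5454 0.1891 0.2264]
   bar 177
   crossbar 177 yaw -2.1 x at mean y [483.4 375.4] res 7.85 y range 317.0 436.0
   tab [[0.4781, 0.3654, 0.1922], [0.4839, 0.3762, 0.1965], [0.4897, 0.3879, 0.2003]]
   tray ((489.44012451171875, 376.45391845703125), (173.4470977783203, 91.48440551757812), 87.94197845458984)
scene
   backwall top 196 yaw -8.7 x at mean y [530.8   5.6] res 2.49 y range -80.0 98.0
   channel all 1780 yaw -6.65 x at mean y [530.   41.6] res 10.73 y range -81.0 220.0
   z 0.155 22 u pct [500.1 500.3 502.9 524.9 526.5] s -0.5 282.8
   z 0.162 484 u pct [498.9 499.9 516.7 524.  525.3] s -3.7 296.9
   z 0.168 287 u pct [498.2 499.  501.6 524.5 525.7] s -3.6 297.8
   z 0.174 226 u pct [498.4 499.2 506.7 524.4 525.4] s -2.7 295.3
   z 0.178 247 u pct [498.2 499.1 502.4 524.4 525.3] s -2.8 295.8
   z 0.183 390 u pct [500.3 505.4 523.3 526.5 528.4] s -2.3 297.7
   knob uv [508.5 266.5] [0.5423 0.1884 0.223 ]
   bar 178
   crossbar 178 yaw -1.66 x at mean y [479.2 370.8] res 11.67 y range 317.0 438.0
   tab [[0.4753, 0.3652, 0.191], [0.4813, 0.3756, 0.1985], [0.489, 0.3888, 0.2016]]
   tray ((487.1780700683594, 378.94281005859375), (177.25564575195312, 94.96160125732422), 88.42594146728516)
```

View pics/ca.png

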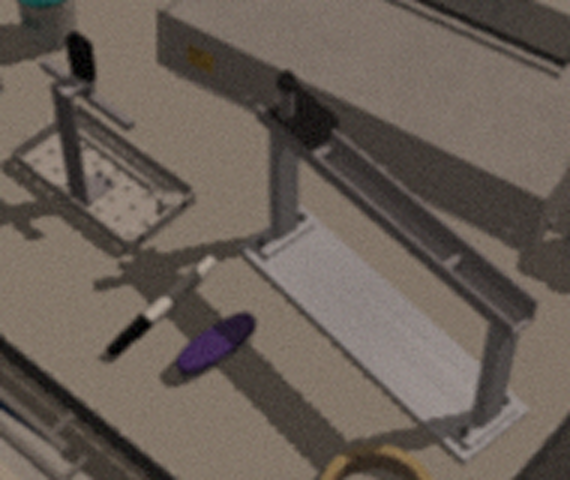

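The second crop shows the strap on the robot's side of the carrier and the knob at the left end of the channel (287,85). The rail's yaw is about -8.65° and the carrier's about -1.9°. The tab top reads 0.199, which matches. I'll add a helper that converts a world target into tool axes.

```bash
cat >> h.py <<'E'
from scipy.spatial.transform import Rotation as Ro
def go(x,y,z,ang):
    "world target and heading (deg) of tool y -> row values"
    s=bot.get_obs(); w=np.array(s["tool_rot"]); R=Ro.from_quat(w[[1,2,3,0]]).as_matrix()
    d=R.T@(np.array([x,y,z])-s["eef_pos"])*100
    cur=np.degrees(np.arctan2(R[1,1],R[0,1])); print("row",d.round(2),"spin",np.radians(cur-ang).round(4),"| cur heading",cur.round(2),"tilt",np.round(R[:,2],4))
E
python3 -c "
from h import *
go(.4825,.3763,.275,-1.9)"
```

```text
row [-29.8  -14.01  -2.56] spin 1.2042 | cur heading 67.1 tilt [-5.0e-04 -1.5e-03 -1.0e+00]
```

```bash
python3 -m jog '[[-3,-1.4,-2.6,0.1],[-7,-3.3,-2.6,0.2],[-11,-5.2,-2.6,0.3],[-15,-7,-2.6,0.42],[-19,-8.9,-2.6,0.54],[-23,-10.8,-2.6,0.66],[-26,-12.2,-2.6,0.78],[-28.5,-13.4,-2.6,0.9],[-29.8,-14,-2.6,1.02],[-29.8,-14,-2.6,1.14],[-29.8,-14,-2.6,1.204],[-29.8,-14,-2.6,1.204],[-29.8,-14,-2.6,1.204],[-29.8,-14,-2.6,1.204]]' -1
python3 - <<'E'
from h import *
state(); go(.4825,.3763,.181,-1.9)
c=cam("wrist","w1"); W=cloud(c); P=W.reshape(-1,3); print(c["f"],np.round(c["pose"],3).tolist())
m=(abs(P[:,2]-.199)<.006)&(abs(P[:,0]-.48)<.04)&(abs(P[:,1]-.376)<.04)
if m.sum(): print(m.sum(),np.percentile(P[m],[2,50,98],axis=0).round(4).tolist(),cv2.minAreaRect((P[m][:,:2]*1000).astype(np.float32)))
E
```

```text
t: 1.27
eef_pos: [0.4823, 0.3771, 0.2758]
tool_rot: [-0.0, 0.718, 0.696, -0.0]
contact_force: [-0.5, 0.5, -0.6]
gripper_width: 1.002
grasp_force: 0.0
t 1.2667
q [-1.0377  0.3621  0.3568  1.7026 -0.1392  1.1023 -0.6693]
eef_pos [0.4823 0.3771 0.2758]
tool_rot [-1.000e-04  7.177e-01  6.963e-01 -2.000e-04]
contact_force [-0.4807  0.4548 -0.6428]
gripper_width 1.002
grasp_force 0.0
row [-0.08  0.02  9.48] spin 0.003 | cur heading -1.73 tilt [-4.e-04 -2.e-04 -1.e+00]
331.2411286430285 [[1.0, -0.029, -0.009, 0.485], [-0.031, -0.958, -0.286, 0.449], [-0.001, 0.286, -0.958, 0.399], [0.0, 0.0, 0.0, 1.0]]
777 [[0.4773, 0.3673, 0.1941], [0.4841, 0.3793, 0.1986], [0.4908, 0.3897, 0.2002]] ((484.1455993652344, 378.3646240234375), (24.177227020263672, 13.780036926269531), 87.99431610107422)
```

View pics/w1.png

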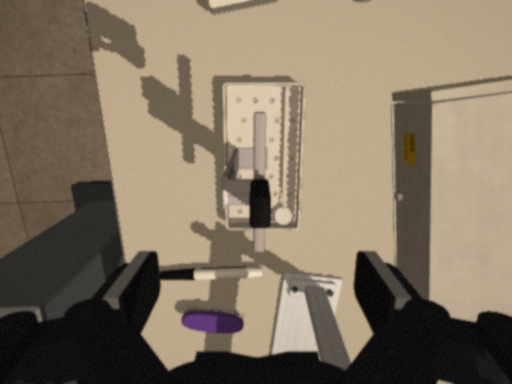

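The wrist view shows the black tab (260,203) between the open fingers, with the brush and pen clear of them. The tab is at (0.4841, 0.3784), yaw -2.0° and 24x14 mm, which matches. I'll descend and grip.

```bash
python3 -m jog '[[0.07,0.15,2,0],[0.07,0.15,4,0],[0.07,0.15,6,0],[0.07,0.15,7.5,0.004],[0.07,0.15,8.7,0.004],[0.07,0.15,9.4,0.004],[0.07,0.15,9.4,0.004],[0.07,0.15,9.4,0.004]]' -1
python3 -m jog '[[0,0,0,0],[0,0,0,0],[0,0,0,0],[0,0,0,0],[0,0,0,0],[0,0,0,0],[0,0,0,0],[0,0,0,0],[0,0,0,0],[0,0,0,0],[0,0,0,0],[0,0,0,0]]' 1 60
python3 -m jog '[[0,0,-0.4,0],[0,0,-0.8,0],[0,0,-1.5,0],[0,0,-1.5,0],[0,0,-1.5,0]]'
```

```text
t: 1.98
eef_pos: [0.4845, 0.3776, 0.1823]
tool_rot: [0.0, 0.72, 0.694, 0.0]
contact_force: [0.4, 0.4, 0.9]
gripper_width: 0.999
grasp_force: 0.0
t: 2.98
eef_pos: [0.4846, 0.3777, 0.1823]
tool_rot: [0.0, 0.72, 0.694, 0.0]
contact_force: [0.3, 1.1, 3.9]
gripper_width: 0.158
grasp_force: 59.3
t: 3.4
eef_pos: [0.4843, 0.3775, 0.1973]
tool_rot: [-0.0, 0.72, 0.694, 0.0]
contact_force: [0.1, -0.1, -2.9]
gripper_width: 0.157
grasp_force: 58.5
```

```bash
python3 -c "
from h import *
a=np.radians(8.65); u=np.array([np.cos(a),-np.sin(a)]); p=np.array([.531,.068])-.1*u
print(p); go(*p,.2575,-8.65)"
```

```text
[0.43213745 0.08303981]
row [-29.62  -4.12  -6.03] spin 0.1139 | cur heading -2.12 tilt [ 3.e-04  4.e-04 -1.e+00]
```

```bash
python3 -m jog '[[0,-0.3,-1,0],[0,-1,-2.5,0],[-0.5,-2,-4,0],[-1.5,-3,-5.2,0],[-3,-3.7,-6,0],[-5,-4.1,-6,0],[-7,-4.1,-6,0.01],[-9,-4.1,-6,0.02],[-11,-4.1,-6,0.03],[-13,-4.1,-6,0.04],[-15,-4.1,-6,0.05],[-17,-4.1,-6,0.06],[-19,-4.1,-6,0.07],[-21,-4.1,-6,0.08],[-23,-4.1,-6,0.09],[-25,-4.1,-6,0.1],[-27,-4.1,-6,0.114],[-28.5,-4.1,-6,0.114],[-29.3,-4.1,-6,0.114],[-29.6,-4.1,-6,0.114]]'
python3 -m jog '[[0,0,0,0],[0,0,0,0],[0,0,0,0]]'
cat > meas.py <<'E'
from h import *
import sys
state(); a=np.radians(8.65); u=np.array([np.cos(a),-np.sin(a)]); v=np.array([np.sin(a),np.cos(a)])
tz=bot.get_obs()["eef_pos"][2]; e=np.array(bot.get_obs()["eef_pos"])
for n in sys.argv[1:]:
    c=cam(n,f"{n}_{int(bot.get_obs()['t']*100)}"); W=cloud(c).reshape(-1,3); W=W[~np.isnan(W[:,0])]; x,y,z=W.T
    U=(W[:,:2]@u)*1000; S=(W[:,:2]@v)*1000; eu=e[:2]@u*1000; es=e[:2]@v*1000; zz=(z-tz)*1000
    print(n,"tcp u,s",eu.round(1),es.round(1))
    def pr(t,m):
        if m.sum()>5: print("  ",t,m.sum(),"u",np.percentile(U[m],[2,50,98]).round(1),"s",np.percentile(S[m],[1,50,99]).round(1),"z",np.percentile(z[m]*1000,[5,50,95]).round(1))
    near=(abs(U-eu)<60)&(abs(S-es)<110)
    b=near&(abs(zz+47.3)<8)&(abs(S-es)>16)&(abs(U-eu)<12); pr("bar",b)
    if b.sum()>9: l=cv2.fitLine(np.c_[U,S][b].astype(np.float32),cv2.DIST_HUBER,0,.5,.01).ravel(); print("   bar dir deg rel rail",np.degrees(np.arctan2(-l[0]*np.sign(l[1]),abs(l[1]))).round(2))
    tr=near&(abs(zz+165)<14); pr("tray",tr)
    if tr.sum()>20: print("   tray",cv2.minAreaRect(np.c_[U,S][tr].astype(np.float32)))
    r=(U>490)&(U<540)&(S>-10)&(S<305)
    pr("lip",r&(abs(z-.178)<.004)&(U<508)); pr("back",r&(abs(z-.189)<.004)&(U>519)); pr("stopsfloor",r&(abs(z-.165)<.004))
    pr("knob",r&(z>.217)&(z<.236)&(S>190))
    pr("knobtop",r&(z>.225)&(z<.236)&(S>190))
E
python3 meas.py top scene wrist; ls pics
```

```text
t: 5.07
eef_pos: [0.4323, 0.0813, 0.257]
tool_rot: [-0.0, 0.759, 0.651, 0.0]
contact_force: [0.3, 1.1, -3.1]
gripper_width: 0.158
grasp_force: 58.7
t: 5.32
eef_pos: [0.4325, 0.0842, 0.257]
tool_rot: [-0.0, 0.758, 0.652, 0.0]
contact_force: [-0.4, 0.2, -2.9]
gripper_width: 0.157
grasp_force: 58.7
t 5.3167
q [-0.8264  0.0647  0.5232  2.1065 -0.0391  0.9792 -0.4319]
eef_pos [0.4325 0.0842 0.257 ]
tool_rot [-0.000e+00  7.580e-01  6.523e-01  1.000e-04]
contact_force [-0.392   0.247  -2.9378]
gripper_width 0.1574
grasp_force 58.7452
top tcp u,s 414.9 148.3
   bar 72 u [410.2 415.  420.1] s [171.4 189.6 206.1] z [204.4 208.3 211.5]
   bar dir deg rel rail -2.6
   tray 265 u [374.9 425.8 465.2] s [144.3 200.7 233.8] z [78.2 87.  96.6]
   tray ((420.30059814453125, 188.010498046875), (91.62313079833984, 91.84642028808594), 0.3085934817790985)
   lip 107 u [500.6 503.  507.5] s [ -0.9 225.5 294.1] z [174.4 178.  181.7]
   back 126 u [520.6 526.7 529. ] s [1.000e-01 1.588e+02 2.939e+02] z [185.2 187.6 191.1]
   stopsfloor 382 u [500.7 517.1 525.3] s [ -1.5 171.9 295. ] z [161.6 163.8 167.4]
   
[... 650 characters left out ...]
8.5 516.5 525.1] s [ -0.9 101.5 208.8] z [162.8 165.7 168.6]
wrist tcp u,s 414.9 148.3
   bar 1557 u [409.7 414.4 419.2] s [164.8 187.8 207.9] z [208.  209.4 210.5]
   bar dir deg rel rail 0.0
   tray 3856 u [374.6 444.3 464.6] s [ 72.5 167.4 234.6] z [79.2 86.2 95.9]
   tray ((419.5788879394531, 149.40597534179688), (91.51429748535156, 170.56724548339844), 0.1140989363193512)
   lip 2440 u [499.9 500.9 505.8] s [ 48.2 187.7 268.7] z [174.5 177.9 180.5]
   back 2766 u [519.8 524.7 528. ] s [ 78.7 186.4 264.2] z [185.5 188.1 191.5]
   stopsfloor 6450 u [500.  516.1 524.7] s [ 26.9 161.1 267.6] z [163.1 164.8 168.1]
ca.png
cb.png
scene.png
scene_536.png
top.png
top_531.png
w1.png
wrist_541.png
```

The bar is parallel to the rail (0.0°). Its centre is at u = 414.5 and the channel centre at 514, so the advance is 99.5 mm. The bay middle is at s ≈ 147 and the bar at 148.3.

```bash
python3 -m jog '[[0,0.5,0,0],[0,1.5,0,0],[-0.1,3,0,0],[-0.1,4.5,0,0],[-0.1,6,0,0],[-0.1,7.3,0,0],[-0.1,8.4,0,0],[-0.1,9.2,0,0],[-0.1,9.7,0,0],[-0.1,9.95,0,0],[-0.1,9.95,0,0],[-0.1,9.95,0,0]]'
python3 meas.py top wrist
```

```text
t: 6.47
eef_pos: [0.5301, 0.0673, 0.2569]
tool_rot: [-0.0, 0.758, 0.652, -0.0]
contact_force: [0.2, 0.5, -3.2]
gripper_width: 0.156
grasp_force: 58.8
t 6.4667
q [-0.7084  0.2594  0.5604  1.9127 -0.1615  1.0143 -0.2283]
eef_pos [0.5301 0.0673 0.2569]
tool_rot [-3.000e-04  7.584e-01  6.518e-01 -2.000e-04]
contact_force [ 0.164   0.495  -3.2459]
gripper_width 0.1563
grasp_force 58.7642
top tcp u,s 514.0 146.2
   bar 87 u [509.3 513.9 519.1] s [163.4 183.5 205.1] z [204.1 207.4 211. ]
   bar dir deg rel rail -0.43
   tray 205 u [473.8 496.8 564.4] s [105.9 180.7 231.7] z [78.3 91.2 97.4]
   tray ((519.3331909179688, 168.11907958984375), (91.85690307617188, 127.92549133300781), 0.0044988906010985374)
   lip 112 u [500.4 503.2 507.6] s [152.5 228.1 294. ] z [175.4 178.3 181.7]
   back 68 u [520.8 526.4 532.3] s [163.3 215.1 295.1] z [185.5 187.8 192.7]
   stopsfloor 171 u [500.6 512.1 524.8] s [151.8 207.4 296.1] z [161.3 163.7 167.6]
   knob 46 u [503.6 511.  519.4] s [261.2 268.8 276.5] z [222.8 226.8 230.2]
   knobtop 37 u [503.5 511.7 519.5] s [262.1 268.7 276.2] z [225.5 227.4 230.5]
wrist tcp u,s 514.0 146.2
   bar 1565 u [508.8 513.4 518.2] s [162.7 185.7 206. ] z [207.9 209.4 210.6]
   bar dir deg rel rail 1.05
   tray 3183 u [473.5 545.  563.6] s [ 69.1 168.2 232.7] z [79.4 87.  95.9]
   tray ((518.4834594726562, 147.67800903320312), (91.49656677246094, 170.3391876220703), 0.035208068788051605)
   lip 1244 u [500.4 502.7 506.9] s [ 36.7 182.6 233.5] z [176.1 178.2 179.6]
   back 1313 u [520.3 526.  528.2] s [ 46.2 180.3 258. ] z [186.7 188.3 189.6]
   stopsfloor 2976 u [504.5 515.9 524.3] s [ 22.  168.7 219.2] z [163.6 164.7 165.8]
```

The bar is within 1 mm of the channel centre. I'll lower it, slowly at the end.

```bash
python3 -m jog '[[0,0.07,0.3,0],[0,0.07,0.8,0],[0,0.07,1.3,0],[0,0.07,1.8,0],[0,0.07,2.2,0],[0,0.07,2.6,0],[0,0.07,2.9,0],[0,0.07,3.1,0],[0,0.07,3.2,0],[0,0.07,3.2,0],[0,0.07,3.2,0]]'
python3 -m jog '[[0,0,0.05,0],[0,0,0.1,0],[0,0,0.15,0],[0,0,0.2,0],[0,0,0.2,0],[0,0,0.2,0]]'
```

```text
t: 7.48
eef_pos: [0.5313, 0.0671, 0.2251]
tool_rot: [0.0, 0.758, 0.652, 0.0]
contact_force: [-0.0, -0.2, -3.4]
gripper_width: 0.157
grasp_force: 58.7
t: 7.98
eef_pos: [0.5312, 0.0671, 0.223]
tool_rot: [-0.0, 0.758, 0.652, -0.0]
contact_force: [0.2, -0.0, -2.2]
gripper_width: 0.156
grasp_force: 58.7
```

```bash
python3 -m jog '[[0,0,0.03,0],[0,0,0.06,0],[0,0,0.06,0],[0,0,0.06,0]]'
python3 -m jog '[[0,0,0.03,0],[0,0,0.06,0],[0,0,0.06,0],[0,0,0.06,0]]'; python3 meas.py wrist
```

```text
t: 8.32
eef_pos: [0.5312, 0.0671, 0.2224]
tool_rot: [-0.0, 0.758, 0.652, -0.0]
contact_force: [0.0, 0.5, -3.7]
gripper_width: 0.154
grasp_force: 58.7
t: 8.65
eef_pos: [0.5313, 0.0671, 0.2219]
tool_rot: [-0.0, 0.758, 0.652, 0.0]
contact_force: [-0.9, -0.7, -1.9]
gripper_width: 0.151
grasp_force: 59.1
t 8.65
q [-0.6894  0.305   0.547   1.9476 -0.1948  0.9403 -0.1984]
eef_pos [0.5313 0.0671 0.2219]
tool_rot [-0.000e+00  7.584e-01  6.517e-01  1.000e-04]
contact_force [-0.9139 -0.7271 -1.8598]
gripper_width 0.1513
grasp_force 59.0574
wrist tcp u,s 515.2 146.3
   bar 3970 u [503.4 513.8 524.4] s [ 68.5 189.9 252.2] z [170.  175.2 182.3]
   bar dir deg rel rail 0.7
   tray 2977 u [474.8 546.9 565. ] s [ 68.5 173.  232.7] z [45.1 52.9 60.9]
   tray ((519.8358764648438, 147.35711669921875), (170.9214630126953, 91.53839111328125), 89.96195983886719)
   lip 1621 u [491.  502.8 507.5] s [ 69.  188.9 247.3] z [175.7 178.2 179.6]
   back 1653 u [520.3 526.1 528.3] s [ 77.9 188.4 251.4] z [186.6 188.3 189.7]
   stopsfloor 3471 u [504.3 513.2 524.3] s [ 54.  186.5 219.6] z [163.6 164.6 166.6]
```

```bash
python3 -m jog '[[0,0,0.03,0],[0,0,0.05,0],[0,0,0.05,0],[0,0,0.05,0]]'
python3 -m jog '[[0,0,0.03,0],[0,0,0.05,0],[0,0,0.05,0],[0,0,0.05,0]]'
```

```text
t: 9.03
eef_pos: [0.5314, 0.0671, 0.2219]
tool_rot: [-0.0, 0.758, 0.652, 0.0]
contact_force: [-2.8, 0.3, 5.8]
gripper_width: 0.157
grasp_force: 60.1
t: 9.37
eef_pos: [0.5314, 0.0671, 0.2219]
tool_rot: [-0.0, 0.758, 0.652, 0.0]
contact_force: [-3.6, -0.1, 9.9]
gripper_width: 0.153
grasp_force: 60.8
```

Seated: it stops at z 0.2219 with about 10 N. I'll relieve the load, release and rise.

```bash
python3 -m jog '[[0,0,-0.05,0],[0,0,-0.09,0],[0,0,-0.09,0]]'
python3 -m jog '[[0,0,0,0],[0,0,0,0],[0,0,0,0],[0,0,0,0],[0,0,0,0],[0,0,0,0],[0,0,0,0],[0,0,0,0]]' -0.3 20
python3 -m jog '[[0,0,-0.5,0],[0,0,-1.5,0],[0,0,-3,0],[0,0,-5,0],[0,0,-7,0],[0,0,-8.5,0],[0,0,-9,0],[0,0,-9,0]]'
python3 - <<'E'
from h import *
a=np.radians(8.65); u=np.array([np.cos(a),-np.sin(a)]); v=np.array([np.sin(a),np.cos(a)])
for n in("top","wrist","scene"):
    c=cam(n,"hung_"+n); W=cloud(c).reshape(-1,3); W=W[~np.isnan(W[:,0])]; U=W[:,:2]@u*1000; S=W[:,:2]@v*1000; z=W[:,2]*1000
    def pr(t,m):
        if m.sum()>5: print(n,t,m.sum(),"u",np.percentile(U[m],[2,50,98]).round(1),"s",np.percentile(S[m],[1,50,99]).round(1),"z",np.percentile(z[m],[5,50,95]).round(1))
    N=abs(S-147)<95
    pr("tab",N&(z>225)&(z<250)&(abs(U-515)<20)&(abs(S-147)<20))
    pr("bar",N&(z>170)&(z<183)&(abs(U-514)<8)&(abs(S-147)<68)&(abs(S-147)>20))
    pr("tray",N&(z>38)&(z<66)&(abs(U-519)<55))
    pr("knob",(abs(U-512)<20)&(abs(S-268)<20)&(z>218)&(z<240))
    pr("plate",(abs(U-512)<20)&(S>190)&(abs(z-184)<3))
s=bot.get_obs(); print(s["eef_pos"],s["t"])
im=cv2.imread("pics/hung_scene.png")[120:300,170:370]; cv2.imwrite("pics/hs.png",cv2.resize(im,None,fx=3,fy=3))
E
```

```text
t: 9.62
eef_pos: [0.5313, 0.0671, 0.2219]
tool_rot: [0.0, 0.758, 0.652, 0.0]
contact_force: [-1.9, -0.5, 3.3]
gripper_width: 0.156
grasp_force: 59.7
t: 10.28
eef_pos: [0.5313, 0.0671, 0.2217]
tool_rot: [0.0, 0.758, 0.652, 0.0]
contact_force: [-0.1, -0.0, -0.1]
gripper_width: 0.649
grasp_force: 0.0
t: 10.95
eef_pos: [0.5321, 0.0672, 0.3136]
tool_rot: [0.001, 0.758, 0.652, 0.002]
contact_force: [-0.3, 0.3, -0.7]
gripper_width: 0.649
grasp_force: 0.0
top tab 23 u [508.5 515.1 520.1] s [151.  154.6 158.1] z [233.  237.2 238.9]
top bar 69 u [510.3 514.7 519.9] s [167.5 186.3 205.3] z [170.3 172.9 176.3]
top tray 677 u [475.5 498.6 564.7] s [ 81.4 176.7 231.1] z [38.4 41.5 60.7]
top knob 45 u [503.7 511.  519.2] s [261.2 268.7 276.6] z [223.4 227.2 230.5]
top plate 144 u [501.3 511.1 528.3] s [197.  246.3 294.1] z [181.2 183.2 186.4]
wrist tab 847 u [508.5 514.9 521.9] s [135.6 148.8 159. ] z [231.4 238.1 239.4]
wrist bar 912 u [510.1 514.8 519.6] s [ 87.6 179.4 205.6] z [172.9 174.4 175.6]
wrist tray 5450 u [475.5 544.3 564.4] s [ 61.6 161.9 231.3] z [39.8 41.7 60.4]
wrist knob 517 u [503.9 511.6 518.9] s [261.2 265.7 270. ] z [221.6 228.1 229.2]
wrist plate 1798 u [500.6 510.  520.2] s [215.3 247.2 272.6] z [182.3 183.5 184.9]
scene tab 80 u [505.  509.8 518.6] s [134.2 143.6 157.6] z [226.2 237.6 241.6]
scene bar 128 u [507.7 512.3 521.8] s [ 87.5 121.9 205.8] z [171.5 175.1 178.9]
scene tray 1650 u [474.1 517.8 562.7] s [ 61.8 135.7 233. ] z [39.5 44.  60.8]
scene knob 45 u [501.8 507.6 517. ] s [261.7 267.8 277.4] z [220.4 228.  231.2]
scene plate 146 u [498.6 509.4 525.9] s [191.7 246.  295.6] z [181.4 184.3 186.6]
[0.53066544 0.06713219 0.31087976] 11.1
```

View pics/hs.png

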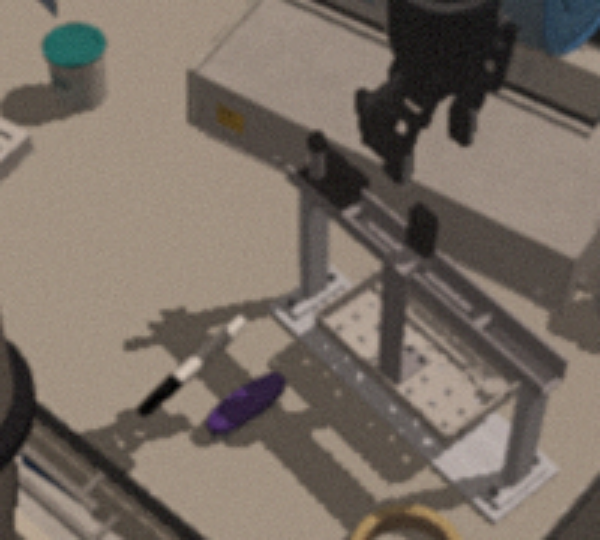

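Hung and seated: the bar's top is at 174.5 mm, between the stops, with the tray level at 40 mm. The scene crop shows the bystanders unmoved and the knob at (318,145). The knob is at u = 511.5, s = 268.9, so the keeper is at about 13 mm and needs about 47 mm of travel.

```bash
python3 -c "
from h import *
go(.5461,.1889,.31,-8.65)
go(.5461,.1889,.2215,-8.65)"
```

```text
row [12.27 -0.3   0.08] spin 0.0001 | cur heading -8.65 tilt [-1.4e-03 -3.0e-04 -1.0e+00]
row [12.28 -0.29  8.93] spin 0.0001 | cur heading -8.65 tilt [-1.4e-03 -3.0e-04 -1.0e+00]
```

```bash
python3 -m jog '[[1,0,0,0],[2.5,-0.1,0,0],[4.5,-0.2,0,0],[6.5,-0.3,0,0],[8.5,-0.3,0,0],[10.5,-0.3,0,0],[11.7,-0.3,0,0],[12.25,-0.3,0,0],[12.25,-0.3,0.5,0],[12.25,-0.3,2,0],[12.25,-0.3,3.5,0],[12.25,-0.3,5,0],[12.25,-0.3,6.5,0],[12.25,-0.3,7.7,0],[12.25,-0.3,8.5,0],[12.25,-0.3,8.9,0],[12.25,-0.3,8.9,0],[12.25,-0.3,8.9,0]]'
python3 -m jog '[[0,0,0,0],[0,0,0,0],[0,0,0,0],[0,0,0,0],[0,0,0,0],[0,0,0,0],[0,0,0,0],[0,0,0,0],[0,0,0,0],[0,0,0,0]]' 1 30
```

```text
t: 12.6
eef_pos: [0.547, 0.1885, 0.2231]
tool_rot: [0.0, 0.759, 0.652, 0.0]
contact_force: [0.9, -0.3, 0.2]
gripper_width: 0.648
grasp_force: 0.0
t: 13.43
eef_pos: [0.5462, 0.1891, 0.2233]
tool_rot: [-0.001, 0.758, 0.652, -0.0]
contact_force: [-3.5, 0.6, 5.8]
gripper_width: 0.181
grasp_force: 29.2
```

```bash
python3 -m jog '[[-0.3,0,0,0],[-0.8,0,0,0],[-1.3,0,0,0],[-1.8,0,0,0],[-2.3,0,0,0],[-2.8,0,0,0],[-3.3,0,0,0],[-3.7,0,0,0],[-4,0,0,0],[-4.2,0,0,0],[-4.2,0,0,0],[-4.2,0,0,0]]'
python3 -m jog '[[-0.1,0,0,0],[-0.2,0,0,0],[-0.3,0,0,0],[-0.4,0,0,0],[-0.4,0,0,0],[-0.4,0,0,0]]'
```

```text
t: 14.43
eef_pos: [0.5399, 0.1473, 0.2233]
tool_rot: [-0.001, 0.758, 0.652, -0.0]
contact_force: [-3.9, 0.8, 6.5]
gripper_width: 0.18
grasp_force: 29.3
t: 14.93
eef_pos: [0.5394, 0.1438, 0.2233]
tool_rot: [-0.001, 0.758, 0.652, 0.0]
contact_force: [-2.8, 1.5, 6.9]
gripper_width: 0.181
grasp_force: 29.2
```

```bash
python3 -m jog '[[-0.1,0,0,0],[-0.15,0,0,0],[-0.2,0,0,0],[-0.2,0,0,0],[-0.2,0,0,0]]'
python3 -m jog '[[-0.1,0,0,0],[-0.15,0,0,0],[-0.2,0,0,0],[-0.2,0,0,0],[-0.2,0,0,0]]'
```

```text
t: 15.35
eef_pos: [0.5391, 0.1424, 0.2233]
tool_rot: [-0.001, 0.758, 0.652, 0.0]
contact_force: [-3.6, 2.9, 4.6]
gripper_width: 0.179
grasp_force: 29.2
t: 15.77
eef_pos: [0.5391, 0.1423, 0.2234]
tool_rot: [-0.001, 0.758, 0.653, 0.002]
contact_force: [-1.7, 7.7, 4.0]
gripper_width: 0.181
grasp_force: 29.2
```

It's on the end stop: 47.4 mm of travel and 7.7 N. I'll release, rise and check.

```bash
python3 -m jog '[[0,0,0,0],[0,0,0,0],[0,0,0,0],[0,0,0,0],[0,0,0,0],[0,0,0,0],[0,0,0,0],[0,0,0,0]]' -0.3 20
python3 -m jog '[[0,0,-0.5,0],[0,0,-1.5,0],[0,0,-3,0],[0,0,-5,0],[0,0,-7,0],[0,0,-9,0],[2,0,-10,0],[5,0,-10,0],[8,0,-10,0],[11,0,-10,0],[13,0,-10,0],[14,0,-10,0],[14,0,-10,0],[14,0,-10,0]]'
python3 - <<'E'
from h import *
a=np.radians(8.65); u=np.array([np.cos(a),-np.sin(a)]); v=np.array([np.sin(a),np.cos(a)])
for n in("top","wrist","scene"):
    c=cam(n,"end_"+n); W=cloud(c).reshape(-1,3); W=W[~np.isnan(W[:,0])]; U=W[:,:2]@u*1000; S=W[:,:2]@v*1000; z=W[:,2]*1000
    def pr(t,m):
        if m.sum()>5: print(n,t,m.sum(),"u",np.percentile(U[m],[2,50,98]).round(1),"s",np.percentile(S[m],[1,50,99]).round(1),"z",np.percentile(z[m],[5,50,95]).round(1))
    pr("tab",(z>225)&(z<250)&(abs(U-515)<20)&(abs(S-147)<20))
    pr("bar",(z>170)&(z<178)&(abs(U-514)<8)&(abs(S-147)<68)&(abs(S-147)>20))
    pr("tray",(abs(S-147)<95)&(z>38)&(z<66)&(abs(U-519)<55))
    pr("knob",(abs(U-512)<20)&(abs(S-222)<20)&(z>218)&(z<240))
im=cv2.imread("pics/end_scene.png")[120:300,170:370]; cv2.imwrite("pics/es.png",cv2.resize(im,None,fx=3,fy=3))
E
```

```text
t: 16.43
eef_pos: [0.5392, 0.1392, 0.2226]
tool_rot: [0.0, 0.758, 0.652, -0.0]
contact_force: [-0.7, -0.1, -0.0]
gripper_width: 0.65
grasp_force: 0.0
t: 17.6
eef_pos: [0.5604, 0.2767, 0.323]
tool_rot: [0.0, 0.759, 0.652, -0.0]
contact_force: [1.1, 0.1, -0.3]
gripper_width: 0.653
grasp_force: 0.0
top tab 70 u [508.7 514.7 521.6] s [135.  146.2 157.7] z [231.  236.5 238.4]
top bar 92 u [510.4 515.4 520.4] s [ 87.  111.9 209.5] z [170.7 173.2 176.5]
top tray 947 u [475.7 503.5 565.3] s [ 60.3 141.4 230.7] z [38.4 41.7 60.5]
top knob 44 u [503.7 511.  519.1] s [214.9 221.8 228.8] z [223.7 226.4 229.7]
wrist tray 3139 u [475.1 543.7 564.4] s [ 68.1 167.1 231.9] z [40.1 42.  60.8]
wrist knob 189 u [503.6 511.8 518.5] s [224.6 229.9 231.4] z [218.9 224.  228.8]
scene tab 81 u [506.  509.6 519.6] s [133.8 144.5 157.2] z [226.8 237.1 241.2]
scene bar 91 u [507.8 512.7 521.7] s [ 85.9 113.7 184.4] z [171.9 174.6 177.6]
scene tray 1669 u [473.8 518.  562.7] s [ 61.7 135.2 233.1] z [39.4 43.9 60.8]
scene knob 44 u [500.9 507.8 517.3] s [212.8 220.5 228.8] z [219.5 228.1 232.6]
```

View pics/es.png

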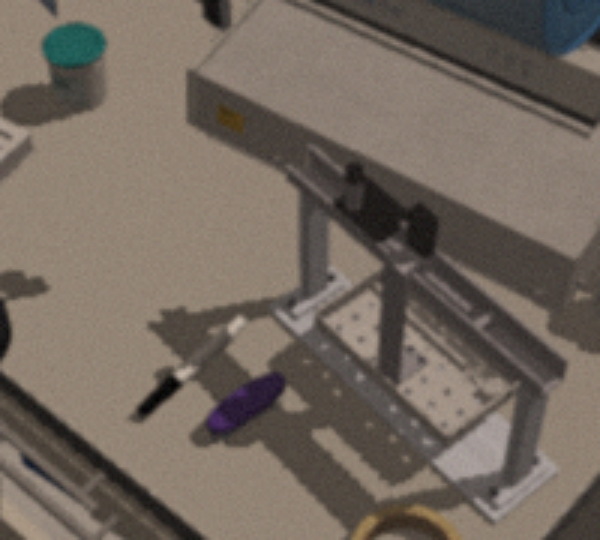

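The keeper plate now covers the left end of the bar, with the knob at crop (352,180). It measures s ≈ 221.9 against 222 for fully closed. The carrier is still seated and nothing else has moved, so I'm handing in.

```bash
python3 -c "
from station import bot
print(bot.hand_in())"
```

```text
the job is handed in; nothing more can be done
None
```

The carrier hangs fully seated on the rail between the stops, the keeper is closed to its end stop over the cross-bar, the brush, pen and tape were left alone, and the job was handed in at about 18 s.

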